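# Pick the spring ring off a laser applicator nose

### The job

Take the hooked pick from its rack and use its foot to lift the split spring ring, by the end that lies over the slot, up out of its groove on the laser applicator nose. The pick's shaft may stick out more or less, so feel for the floor of the slot. Work gently: do not press the pick hard against the nose, do not wrench the ring, and do not touch the ring with the gripper until it has snapped free on top. Finish with the ring lying in the steel tray and the pick hanging upright in its rack again, and leave the bottle, jar and goggles alone.

Things in the scene. Friction and masses are not known exactly. Their poses are not given: they have to be found in the camera images.
- nose: White plastic applicator nose, 76 mm in diameter, fixed upright on a 120 mm square aluminium plate 10 mm thick. Origin: on its axis at the plate's underside; z up, x along the slot. Its flat shoulder, on which the ring lies, is 55 mm above the origin. Nose and stub bear only light pressure from the pick (below 8 N).
- stub_top (a point): Middle of the flat top of the smooth dark steel stub, 48 mm in diameter, that rises 9.5 mm from the nose's shoulder inside the ring. A greased lip, 12 mm long, with 45-degree faces, stands out 3 mm from the stub at +34 degrees about z from the nose's x, its edge 7.5 mm above the shoulder, and holds the ring down beside its end.
- slot (a point): Point on the floor of a straight slot in the shoulder, 18 mm wide and 4.5 mm deep, running along the nose's +x from the stub (24 mm from the axis) out through the rim (38 mm). The point is on its centreline, 34 mm from the axis, just outside the ring, whose one end bridges the slot. x points radially outward, z up.
- ring_center (a point): Centre of the ring at its wire's mid-height: round steel wire 6 mm thick, outside 60 mm, inside 48 mm, 40 g, with a 20-degree split. x points to the split, z is the ring's normal. Two stiff halves, sprung together opposite the split. In the groove this point is 58 mm above the nose's origin; freed about 65. The free ring can be gripped across its outside along its y.
- ring_end (a point): Middle of the wire at the ring's end over the slot. A slow straight upward pull of 6 to 17 N under the wire, on the slot's centreline, opens the ring past the lip after some 5 mm; it snaps up and rests tilted by about 0.25 rad, split side up on the stub's top, back on the shoulder. More than 25 N from the pick spoils the ring.
- pick_grip (a point): Centre of the pick's grey handle, 16 mm square (sides along x and y), 50 mm tall, where to grip; z up. It stands on a black collar 36 mm square, 5 mm thick, underside 30 mm below this point. Below, a 6 mm steel shaft ends in a foot to -x: tip 16 mm off the axis, 5 mm wide, 3 mm thick, slippery. The shaft is clamped at a length that varies: the foot's underside is 72 to 90 mm below this point.
- rack: Dark steel rack, fixed: two upright plates 50 mm long (along x), 22 mm apart inside and 40 mm outside, tops 72 mm above the origin (centre of its underside). The pick's collar rests across the tops with shaft and foot hanging between, foot to the rack's -x. The whole pick weighs 90 g.
- tray: Shallow steel tray, fixed, 150 mm square, walls 16 mm high and 4 mm thick. Origin: centre of its underside; floor 4 mm up.
- bottle: Bystander: amber bottle, 42 mm in diameter, 100 mm tall.
- jar: Bystander: white jar, 48 mm in diameter, 45 mm tall.
- goggles: Bystander: folded laser goggles, about 146 mm wide, 50 mm tall.
There are look-alikes about, which are no part of the job. Of the things that look like the nose, the larger one is meant. Of the things shaped like the part that bears ring_center, the bare steel one is meant.

How it is judged:
By the outcome, as a careful person would: the job done as asked, in the order asked, and still so for the second after the job is handed in, with the robot touching nothing.
It also fails if it takes over 70 s, if anything falls off the work surface, if the arm or the gripper's body presses on something with over 40 N, if the wrist force passes 120 N, or if a joint passes its speed limit or range.

### The arm

A 6-joint arm with a two-finger parallel gripper is mounted at the origin on the work surface. World frame = base frame: x ahead of the robot, y to its left, z up, the work surface at z = 0. Lengths are in m, angles in rad, forces in N, time in s.
With the tool pointing down it reaches from about 0.325 to 0.9 m from the base axis. Payload 6.1 kg.
Tool frame: the origin (TCP) lies midway between the tips of the shut fingers; the grasp point (between the pads) lies 19 mm behind it (pinch_z is the distance from the TCP to the grasp point, in m); z points along the fingers, y is the line along which they close (so a half turn about z gives the same grasp; the last joint's range is limited). The gripper opens to 87 mm and grips with 3 to 60 N. Pads are 19 mm wide; open, the fingers measure 117 mm over their backs; the gripper's body (75 mm by 190 mm) begins 51 mm behind the grasp point.
Start: joints at [-1.454, 0.22, 1.526, -0, 1.395, -0.126], TCP at [0.15, -0.607, 0.223] pointing down, gripper open.
Joint ranges: [-2.98, 2.98], [-0.91, 2.08], [0.09, 2.57], [-1.24, 4.39], [0.2, 2.65], [-2.68, 2.68]. Speed limits (rad/s): [2.57, 2.57, 3.01, 3.14, 3.14, 3.14].

### API

Orientations are given as a rotation vector (axis times angle).
In Python, from cell import move_ptp, move_l, goto_joints, open_jaws, close, sleep, ik, get_obs, read_camera, calibration, PlanningError, job_done, pinch_z gives the robot as it stands. Calls block until the motion is done:
- move_ptp(position, orientation): joint-space move of the TCP to a pose.
- move_l(position, ori=None, vel=0.15, until_force=None): straight line of the TCP; ori=None keeps the orientation; vel is the mean speed in m/s. With until_force (N) it stops when the force on the tool has changed by that much, and returns True; else False.
- goto_joints(angles): joint-space move.
- open_jaws() and close(squeeze=None): open the fingers fully, or close them until they stop; squeeze is the grip in N (None keeps the last).
- sleep(seconds).
- ik(position, orientation): joint angles nearest the present ones, or None.
- get_obs(): the state.
- read_camera(name): name is "scene" or "top" or "wrist"; returns (picture, depth): 384x512x3 uint8, red, green, blue; 384x512 float32, m along the optical axis (not along the pixel's ray), 0 where there is no reading.
- calibration(name): a dict with "camera_matrix" (3x3 intrinsics, pixels), "D" ([k1, k2, p1, p2, k3] as OpenCV has them; the pictures are not rectified), "T" (4x4, takes a point from camera to world coordinates); the wrist camera has in their place "T_tool_cam" (4x4, takes a point from camera to tool coordinates, whose origin is the TCP and whose axes are the flange's). Camera axes: x right, y down, z forward; pixel columns grow to the right and rows downward; lengths in m; the calibration is good to about 2 mm. A picture is of the moment at which its call begins: read the wrist's pose just before it. calibration takes no time and is no camera call.
A pose or a line that the arm cannot do raises PlanningError and nothing moves.
- job_done(): hands the job in; it is judged then, once.
The state is a dict: "time_s": time; "joint_positions": joint angles; "qd": joint speeds; "joint_efforts": joint torques, N m; "tool_pos": TCP position; "ee_rot": TCP orientation; "wrist_force": force on the tool from outside, world axes, zero at the start; "torque": the same for the moment, N m; "gripper_width": finger opening in m; "finger_force": force on a finger pad.
Only numpy, scipy, OpenCV 4.12 (cv2) and the standard library are available. Lean on these libraries where they do the work, as an engineer would, in place of code of your own. Each camera call takes 0.05 s, during which the arm holds its last target. There are 200 camera calls.

## Working session

There is one attempt and no reset: what is moved stays moved. The work goes in short steps, each a Python script; the robot and the scene stay as the last script left them, time stands still between calls to the robot, and variables do not carry over. Pictures are saved under pics/ and viewed, at most 10 in all, crops included, and the job is handed in when it is done.

```bash
mkdir -p pics; ls
cat > h.py <<'E'
import numpy as np, cv2
from cell import *
from scipy.spatial.transform import Rotation as R
def snap(name,fn):
    o=get_obs(); im,d=read_camera(name); c=calibration(name)
    if 'T' in c: T=np.array(c['T'])
    else:
        W=np.eye(4); W[:3,:3]=R.from_rotvec(o['ee_rot']).as_matrix(); W[:3,3]=o['tool_pos']; T=W@np.array(c['T_tool_cam'])
    np.savez('pics/'+fn+'.npz',im=im,d=d,K=np.array(c['camera_matrix']),D=np.array(c['D'],float),T=T)
    cv2.imwrite('pics/'+fn+'.png',im[:,:,::-1]); return load(fn)
def load(fn):
    z=np.load('pics/'+fn+'.npz'); return {k:z[k] for k in z}
def ray(s,uv):
    p=cv2.undistortPoints(np.array(uv,float).reshape(-1,1,2),s['K'],s['D'])[:,0]
    v=np.c_[p,np.ones(len(p))]@s['T'][:3,:3].T
    return s['T'][:3,3],v
def onz(s,uv,z):
    o,v=ray(s,uv); return o+v*((z-o[2])/v[:,2])[:,None]
def pts(s,uv):
    uv=np.array(uv).reshape(-1,2); o,v=ray(s,uv); d=s['d'][uv[:,1].astype(int),uv[:,0].astype(int)]
    return o+v*d[:,None]
def down(yaw): # tool z down, tool y along world yaw+90deg; tool x along yaw
    c,s_=np.cos(yaw),np.sin(yaw)
    return R.from_matrix(np.array([[c,s_,0],[s_,-c,0],[0,0,-1]])).as_rotvec()
E
python3 - <<'E'
from h import *
for n in('top','scene'): s=snap(n,n+'0'); print(s['T'][:3,3].round(3))
print(get_obs(), pinch_z)
E
```

```text
pics
[0.41  0.011 0.93 ]
[0.97  0.148 0.782]
{'time_s': 0.1, 'joint_positions': array([-1.45409509e+00,  2.21168139e-01,  1.52749786e+00, -4.90217355e-06,
        1.39469088e+00, -1.26080466e-01]), 'qd': array([-0.00076969, -0.00316289, -0.0044538 ,  0.0005658 ,  0.00022834,
       -0.00088519]), 'joint_efforts': array([ 9.85339211e-04, -4.95943201e+01, -3.88519049e+01,  7.01633608e-02,
        5.14985493e-02, -5.25285918e-05]), 'tool_pos': array([ 0.1501933 , -0.60611019,  0.2215331 ]), 'ee_rot': array([-3.11672282e+00, -3.80212404e-01, -5.41295504e-06]), 'wrist_force': array([-0.05985932, -0.68009215, -0.85306387]), 'torque': array([ 0.0491764 , -0.0279453 ,  0.00708964]), 'finger_force': 0.0, 'gripper_width': 0.08714331778844898} 0.0187
```

View pics/top0.png

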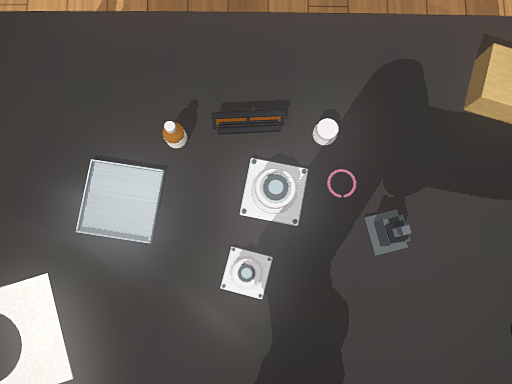

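View pics/scene0.png

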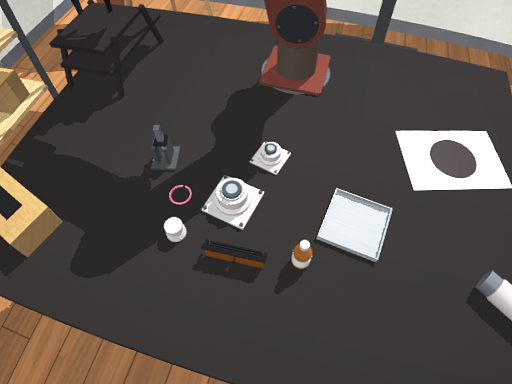

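Candidates: nose is either the large one at top (275,187) or the small one at (246,272), so I take the large one. The ring is either the bare steel one on that nose or the pink one at (342,183), so steel. The pick in its rack is at (388,232) and the tray at (120,201). Next I'll look from near with the wrist camera.

Run:
```python
from h import *
s=load('top0')
for n,uv,z in(('nose',(275,187),.06),('small',(246,272),.05),('rack',(388,232),.07),('tray',(120,201),.004),('jar',(326,130),.045),('gog',(248,120),.05),('bottle',(172,128),.1)):
    print(n,onz(s,[uv],z).round(3))
c=calibration('wrist'); print(np.array(c['T_tool_cam']).round(3),np.array(c['camera_matrix']).round(0))
```

```text
nose [[ 0.548 -0.043  0.06 ]]
small [[0.388 0.012 0.05 ]]
rack [[ 0.462 -0.254  0.07 ]]
tray [[0.528 0.268 0.004]]
jar [[ 0.666 -0.146  0.045]]
gog [[0.684 0.009 0.05 ]]
bottle [[0.653 0.151 0.1  ]]
[[-0.001 -0.953 -0.302  0.083]
 [ 1.    -0.    -0.001  0.001]
 [ 0.    -0.302  0.953 -0.162]
 [ 0.     0.     0.     1.   ]] [[286.   0. 254.]
 [  0. 286. 193.]
 [  0.   0.   1.]]
```

Run:
```python
from h import *
move_ptp([.462,-.254,.22],down(0)); a=snap('wrist','w_rack')
print(get_obs()['joint_positions'].round(2))
move_ptp([.548,-.043,.15],down(0)); b=snap('wrist','w_nose')
print(get_obs()['joint_positions'].round(2),get_obs()['time_s'])
cv2.imwrite('pics/both.png',np.vstack([a['im'][60:330,60:460],b['im'][60:330,60:460]])[:,:,::-1])
cv2.imwrite('pics/both.png',np.hstack([cv2.resize(x['im'][:,56:456],(400,384)) for x in(a,b)])[:,:,::-1])
```

```text
[-0.65 -0.01  1.78 -0.    1.37  0.92]
[-0.22  0.1   1.8  -0.    1.24  1.35] 2.8583
```

View pics/both.png

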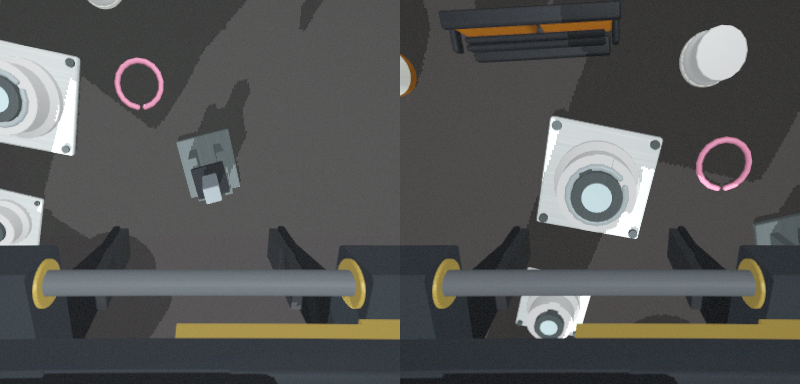

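The left half shows the rack with the pick at about (210,175). The right half shows the large nose with the steel ring at about (597,195), with the gap apparently on its upper right. I'll crop both.

Run:
```python
from h import *
a=load('w_rack');b=load('w_nose')
A=a['im'][110:220,210:310];B=b['im'][110:250,180:330]
f=lambda x,k:cv2.resize(x,None,fx=k,fy=k,interpolation=cv2.INTER_CUBIC)
A=f(A,3.5);B=f(B,3)
H=max(len(A),len(B))
p=lambda x:np.pad(x,((0,H-len(x)),(0,0),(0,0)))
cv2.imwrite('pics/crop.png',np.hstack([p(A),p(B)])[:,:,::-1]);print(A.shape,B.shape)
# plate via depth
for s,zs in((b,(.01,.055,.0645)),(a,(.01,.072,.077,.127))):
    vv,uu=np.mgrid[0:240,0:512]; uv=np.c_[uu.ravel(),vv.ravel()]; P=pts(s,uv); np.save('pics/P%d.npy'%len(zs),P)
    for z in zs:
        c=(.548,-.043) if s is b else (.462,-.254)
        m=(abs(P[:,2]-z)<.0025)&(np.hypot(P[:,0]-c[0],P[:,1]-c[1])<.1)
        q=P[m]; r=cv2.minAreaRect((q[:,:2]*1000).astype(np.float32)); print(z,m.sum(),q.mean(0).round(4),r)
```

```text
(385, 350, 3) (420, 450, 3)
0.01 4912 [ 0.5632 -0.0428  0.0095] ((549.2733154296875, -42.70428466796875), (119.22309112548828, 119.09103393554688), 78.87257385253906)
0.055 1595 [ 0.55   -0.0426  0.0546] ((548.1607055664062, -42.71398162841797), (75.71620178222656, 75.18424224853516), 81.04874420166016)
0.0645 2101 [ 0.5502 -0.0426  0.0642] ((550.2472534179688, -42.11983108520508), (50.771141052246094, 48.91876983642578), 54.82624435424805)
0.01 889 [ 0.4796 -0.2669  0.0082] ((467.2685241699219, -268.48187255859375), (78.42700958251953, 68.55014038085938), 14.165133476257324)
0.072 307 [ 0.4754 -0.2726  0.0716] ((466.9318542480469, -268.8089294433594), (50.0275764465332, 39.981292724609375), 13.8362455368042)
0.077 669 [ 0.4669 -0.2679  0.0765] ((463.0924987792969, -268.19476318359375), (36.32854080200195, 35.822296142578125), 14.675209999084473)
0.127 276 [ 0.4636 -0.2682  0.1264] ((463.30877685546875, -268.3033447265625), (16.199871063232422, 15.842376708984375), 13.472186088562012)
```

View pics/crop.png

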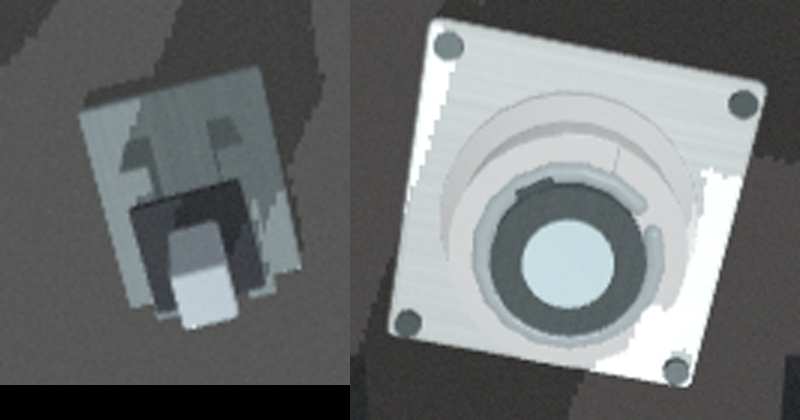

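Run:
```python
from h import *
P=np.load('pics/P3.npy'); c=np.array([.5495,-.0425]); d=P[:,:2]-c; r=np.hypot(*d.T)*1e3; az=np.degrees(np.arctan2(d[:,1],d[:,0]))
z=P[:,2]*1e3
for a in range(-180,180,8):
    o=[]
    for lo,hi in((24.5,27),(27,29.5),(31,34),(34,37)):
        m=(az>=a)&(az<a+8)&(r>lo)&(r<hi); o.append('%5.1f/%5.1f'%(np.median(z[m]),z[m].min()) if m.any() else '    -      ')
    print(a,*o)
```

```text
-180  60.2/ 59.2  60.4/ 59.7  54.7/ 53.7  54.7/ 53.7
-172  60.8/ 60.3  60.3/ 59.5  54.4/ 53.6  54.2/ 53.7
-164  60.8/ 59.7  61.0/ 60.3  54.9/ 54.4  54.8/ 54.0
-156  60.9/ 60.5  60.0/ 58.9  55.3/ 54.5  54.3/ 53.1
-148  60.3/ 59.7  60.1/ 59.8  54.0/ 53.7  54.6/ 53.9
-140  59.9/ 59.2  60.6/ 59.9  54.0/ 53.1  54.5/ 53.8
-132  60.8/ 59.0  60.2/ 59.1  54.7/ 54.0  54.5/ 53.4
-124  60.0/ 59.2  60.3/ 59.1  54.9/ 53.9  54.7/ 53.2
-116  60.0/ 59.3  59.9/ 59.1  54.5/ 53.4  54.8/ 53.3
-108  60.1/ 58.9  59.9/ 59.5  54.3/ 52.6  54.3/ 53.6
-100  60.2/ 59.1  60.5/ 58.9  54.2/ 53.0  54.7/ 53.4
-92  59.7/ 59.3  60.1/ 59.1  54.7/ 54.1  54.5/ 53.7
-84  60.1/ 58.5  59.8/ 58.5  54.4/ 54.1  54.7/ 53.7
-76  58.6/ 53.8  59.3/ 54.1  54.8/ 53.1  54.2/ 53.5
-68  55.0/ 54.3  54.6/ 54.0  54.7/ 53.8  54.2/ 53.3
-60  60.5/ 59.0  60.0/ 56.8  54.7/ 53.3  54.7/ 53.0
-52  59.9/ 58.5  60.0/ 54.7  54.4/ 53.4  54.6/ 53.5
-44  60.2/ 59.5  60.2/ 54.0  54.5/ 52.8  54.6/ 53.3
-36  60.0/ 58.8  59.7/ 50.1  54.1/ 51.4  54.9/ 53.6
-28  60.4/ 59.1  59.4/ 49.2  49.9/ 48.8  50.5/ 48.9
-20  60.8/ 58.9  59.1/ 49.4  50.1/ 48.9  49.8/ 48
[... 536 characters left out ...]
9.6  54.4/ 53.2  54.6/ 53.3
76  60.7/ 59.5  60.6/ 58.8  54.7/ 54.1  54.9/ 53.8
84  60.6/ 59.1  59.8/ 58.6  55.0/ 53.4  54.5/ 53.5
92  60.5/ 58.9  59.9/ 59.1  54.1/ 52.5  54.5/ 53.4
100  59.9/ 59.3  60.2/ 59.4  54.7/ 54.0  54.4/ 53.3
108  60.4/ 59.0  60.0/ 59.0  54.7/ 53.3  54.4/ 53.5
116  60.6/ 59.1  60.5/ 58.6  54.6/ 53.6  54.8/ 53.7
124  60.9/ 58.5  60.0/ 58.9  54.8/ 53.7  54.9/ 53.0
132  60.8/ 59.2  60.2/ 59.5  54.6/ 53.3  54.6/ 52.7
140  60.4/ 59.6  60.4/ 59.5  54.3/ 53.9  54.8/ 53.2
148  60.1/ 59.8  60.3/ 59.4  54.4/ 53.7  54.7/ 53.4
156  60.7/ 59.8  60.9/ 59.6  54.4/ 53.4  54.9/ 53.7
164  60.5/ 59.8  60.3/ 59.5  55.0/ 54.4  54.5/ 52.7
172  59.7/ 59.3  60.5/ 60.2  55.0/ 54.3  54.5/ 53.3
```

```bash
cat >> h.py <<'E'
YR=np.radians(13.9); YN=np.radians(-11.1); C=np.array([.5495,-.0425]); G=np.array([.4632,-.2683])
def st(): 
    o=get_obs(); print('t%.2f'%o['time_s'],o['tool_pos'].round(4),'F',o['wrist_force'].round(2),'w%.4f ff%.1f'%(o['gripper_width'],o['finger_force'])); return o
E
python3 - <<'E'
from h import *
y=down(YR+np.pi/2)
move_ptp([*G,.165],y); st()
move_l([*G,.0835],vel=.1); st()
close(45); o=st()
move_l([*G,.20],vel=.12); st()
snap('scene','s1'); snap('wrist','w1'); s=snap('top','t1'); 
a=load('s1')
# project grip point to scene for crop
p=lambda s,X:cv2.projectPoints(np.array([X]),cv2.Rodrigues(s['T'][:3,:3].T)[0],-s['T'][:3,:3].T@s['T'][:3,3],s['K'],s['D'])[0].ravel()
u=p(a,[*G,.15]).astype(int);print(u)
A=cv2.resize(a['im'][u[1]-50:u[1]+50,u[0]-50:u[0]+50],(400,400),interpolation=cv2.INTER_CUBIC)
w=load('w1')['im'][:,56:456]
cv2.imwrite('pics/l1.png',np.hstack([A,np.pad(w,((0,16),(0,0),(0,0)))])[:,:,::-1])
E
```

```text
t4.81 [ 0.4632 -0.2684  0.1651] F [-0.22  0.65 -1.27] w0.0866 ff0.0
t5.78 [ 0.4637 -0.2687  0.0842] F [-0.66 -0.51  0.21] w0.0872 ff0.0
t6.92 [ 0.4632 -0.2683  0.0835] F [-0.43 -0.43  0.17] w0.0158 ff45.0
t8.04 [ 0.4627 -0.2679  0.1989] F [ 0.89 -0.53 -1.56] w0.0158 ff45.0
[152 119]
```

View pics/l1.png

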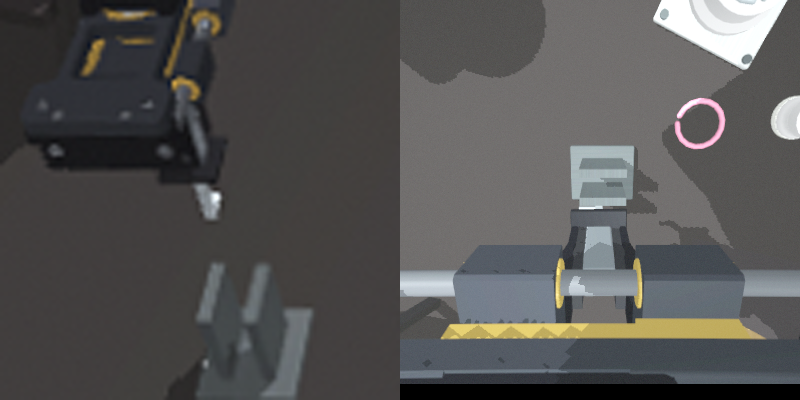

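The left crop (scene) shows the held pick with the shaft tip at about (212,205). In the right one (wrist) a bit of the foot shows at (590,208), left of centre, which is the rack's -x side. I'll check this with depth.

Run:
```python
from h import *
e=np.array([np.cos(YR),np.sin(YR)]); n=np.array([-e[1],e[0]])
for f in('s1','w1','t1'):
    s=load(f); vv,uu=np.mgrid[0:384,0:512]; uv=np.c_[uu.ravel(),vv.ravel()]
    P=pts(s,uv)[s['d'].ravel()>0]; q=P[:,:2]-[.4627,-.2679]; x=q@e*1e3; y=q@n*1e3; z=P[:,2]*1e3
    m=(z>118)&(z<182)&(abs(x)<25)&(abs(y)<10)
    print(f,m.sum()); 
    i=np.argsort(z[m])[:40:2] if f!='w1' else np.argsort(z[m])[:60:3]
    print(np.c_[x,y,z][m][i].round(1).tolist())
```

```text
s1 37
[[1.0, 2.5, 139.6], [-7.4, 3.8, 141.5], [-12.5, 3.1, 143.3], [-15.7, -0.1, 143.5], [-11.7, 0.9, 144.0], [0.3, 3.9, 146.1], [1.9, -0.5, 147.6], [-0.4, 4.4, 148.9], [5.5, 3.8, 151.6], [2.9, -1.6, 152.3], [1.7, -1.3, 154.5], [3.6, 4.6, 156.6], [-1.3, 4.1, 158.5], [3.4, 2.9, 159.9], [3.3, -1.3, 163.2], [1.2, 3.6, 164.6], [2.6, -0.7, 166.1], [1.0, 1.9, 167.9], [2.0, -0.2, 168.9]]
w1 55
[[2.5, 2.4, 140.5], [-0.8, 2.5, 140.8], [-15.4, 2.1, 142.0], [0.9, 3.1, 142.5], [-3.2, 3.2, 142.7], [-12.1, 2.4, 142.8], [-16.2, 1.6, 143.1], [1.7, 2.6, 143.4], [-12.9, 2.6, 143.5], [-12.1, 1.8, 143.6], [-4.0, 2.7, 143.8], [-4.0, 2.0, 144.1], [-4.8, 2.1, 144.3], [-15.2, 2.2, 144.6], [2.5, 3.1, 144.8], [-10.4, 2.3, 144.9], [-2.3, 2.6, 145.8], [0.1, 2.9, 146.5], [-0.7, 3.3, 147.5]]
t1 8
[[-1.1, 1.8, 139.3], [-4.8, 2.0, 141.9], [-15.5, 1.9, 142.7], [-3.1, 2.3, 144.3]]
```

Run:
```python
from h import *
e=np.array([np.cos(YN),np.sin(YN)]); n=np.array([-e[1],e[0]])
p=C+.049*e
move_ptp([*p,.20],down(YN+np.pi/2)); move_l([*p,.135],vel=.12); sleep(.2); o=st()
tc=o['tool_pos'][:2]
for k in('wrist','top'):
    s=snap(k,k+'2'); vv,uu=np.mgrid[0:384,0:512]; uv=np.c_[uu.ravel(),vv.ravel()]
    P=pts(s,uv)[s['d'].ravel()>0]; d=P[:,:2]-C; r=np.hypot(*d.T); z=P[:,2]
    for lab,m in(('shoulder',(abs(z-.055)<.002)&(r<.05)),('plate',(abs(z-.01)<.002)&(r<.09)),('stub',(abs(z-.0645)<.002)&(r<.04)&(r<.027))):
        q=(P[m][:,:2]*1e3).astype(np.float32)
        if len(q)>20: 
            print(k,lab,len(q),P[m][:,2].mean().round(4),cv2.minEnclosingCircle(q),cv2.minAreaRect(q))
    q=P[:,:2]-tc; x=q@e*1e3; y=q@n*1e3
    m=(z>.066)&(z<.11)&(abs(x)<19)&(abs(y)<8); print('foot',np.c_[x,y,z*1e3][m][np.argsort(x[m])[:12]].round(1).tolist())
```

```text
t10.08 [ 0.5984 -0.0521  0.1363] F [ 0.27 -0.78 -0.41] w0.0156 ff45.0
wrist shoulder 1598 0.0546 ((548.8264770507812, -42.81888961791992), 38.33932876586914) ((546.590576171875, -41.216209411621094), (76.06543731689453, 69.65461730957031), 60.4389762878418)
wrist plate 4126 0.0095 ((549.1664428710938, -42.8137321472168), 82.27861022949219) ((549.6345825195312, -42.40967559814453), (118.02777862548828, 118.58626556396484), 78.80522155761719)
wrist stub 2296 0.0642 ((550.56201171875, -42.173095703125), 25.685209274291992) ((549.223876953125, -42.765045166015625), (47.6700325012207, 47.657047271728516), 72.92559051513672)
foot [[-15.7, 1.8, 79.1], [-15.5, 1.9, 81.6], [-14.8, 2.1, 80.0], [-14.7, 1.8, 81.3], [-13.9, 2.5, 80.9], [-13.9, 1.9, 81.6], [-13.1, 1.6, 81.0], [-13.1, 2.5, 80.8], [-12.4, 2.0, 79.6], [-12.3, 1.8, 81.4], [-11.5, 2.2, 80.2], [-11.5, 1.7, 81.1]]
top plate 195 0.0098 ((586.08056640625, -48.96607208251953), 60.897029876708984) ((585.54541015625, -49.94871520996094), (119.35486602783203, 42.879249572753906), 79.70742797851562)
foot []
```

Run:
```python
from h import *
e=np.array([np.cos(YN),np.sin(YN)]); C=np.array([.5493,-.0427])
p=C+.0492*e
move_l([*p,.117],vel=.06); sleep(.4); st()
print(move_l([*p,.101],vel=.008,until_force=1.8)); o=st(); sleep(.2); o=st()
```

```text
t11.03 [ 0.5977 -0.0522  0.1173] F [ 0.07  1.09 -1.44] w0.0154 ff45.0
True
t12.22 [ 0.5976 -0.0522  0.1076] F [0.92 0.66 5.03] w0.0153 ff45.0
t12.42 [ 0.5976 -0.0522  0.1076] F [-0.5   0.11  5.44] w0.0156 ff45.0
```

Run:
```python
from h import *
e=np.array([np.cos(YN),np.sin(YN)]); C=np.array([.5493,-.0427])
p=C+.0492*e
for z in(.1081,.1085):
    move_l([*p,z],vel=.01); sleep(.25); st()
```

```text
t13.00 [ 0.5973 -0.0521  0.1078] F [ 0.16  0.52 -0.85] w0.0156 ff45.0
t13.50 [ 0.5975 -0.0522  0.1084] F [ 0.24 -0.28 -0.16] w0.0158 ff45.0
```

Run:
```python
from h import *
e=np.array([np.cos(YN),np.sin(YN)]); C=np.array([.5493,-.0427])
q=C+.0418*e
print(move_l([*q,.1085],vel=.012,until_force=3)); sleep(.2); o=st(); print((o['tool_pos'][:2]-C)@e)
for i in range(1,5):
    h=move_l([*q,.1085+.001*i],vel=.006,until_force=20); sleep(.1); o=st()
    if h: break
```

```text
False
t14.47 [ 0.5904 -0.0508  0.1085] F [ 0.41  0.15 -0.24] w0.0160 ff45.0
0.04184339314751383
t14.88 [ 0.5903 -0.0507  0.1095] F [-0.44 -0.1  -0.89] w0.0157 ff45.0
t15.30 [ 0.5902 -0.0507  0.1103] F [ 0.18 -0.58 -3.17] w0.0155 ff45.0
t15.72 [ 0.5902 -0.0507  0.1115] F [ 0.44 -0.36 -3.16] w0.0158 ff45.0
t16.13 [ 0.5904 -0.0508  0.1126] F [ 0.44  1.23 -3.29] w0.0159 ff45.0
```

Run:
```python
from h import *
e=np.array([np.cos(YN),np.sin(YN)]); C=np.array([.5493,-.0427])
q=C+.0418*e
for i in range(1,11):
    F=get_obs()['wrist_force'][2]
    h=move_l([*q,.1125+.0008*i],vel=.006,until_force=max(3,21+F)); o=st()
    if h or o['wrist_force'][2]<-19: print('stop',h);break
    if i>2 and o['wrist_force'][2]>-2: print('free?');break
```

```text
t16.42 [ 0.5905 -0.0508  0.1136] F [ 0.2   0.1  -1.22] w0.0159 ff45.0
t16.70 [ 0.5905 -0.0508  0.1144] F [-0.5   0.23 -0.6 ] w0.0159 ff45.0
t16.98 [ 0.5905 -0.0508  0.1152] F [-0.24  0.53  0.61] w0.0159 ff45.0
free?
```

Run:
```python
from h import *
s=snap('wrist','w3'); t=snap('scene','s3')
B=s['im'][90:250,200:360]; p=cv2.projectPoints(np.array([[.5493,-.0427,.06]]),cv2.Rodrigues(t['T'][:3,:3].T)[0],-t['T'][:3,:3].T@t['T'][:3,3],t['K'],t['D'])[0].ravel().astype(int)
A=t['im'][p[1]-40:p[1]+40,p[0]-40:p[0]+40]
f=lambda x:cv2.resize(x,(400,400),interpolation=cv2.INTER_CUBIC)
cv2.imwrite('pics/l3.png',np.hstack([f(A),f(B)])[:,:,::-1])
C=np.array([.5493,-.0427])
vv,uu=np.mgrid[0:384,0:512]; P=pts(s,np.c_[uu.ravel(),vv.ravel()])[s['d'].ravel()>0]; d=P[:,:2]-C; r=np.hypot(*d.T)*1e3; az=np.degrees(np.arctan2(d[:,1],d[:,0])); z=P[:,2]*1e3
for a in range(-180,180,15):
    m=(az>=a)&(az<a+15)&(r>25.5)&(r<28.5)&(z<75); print(a,m.sum(),np.percentile(z[m],[10,50,90]).round(1) if m.any() else '')
```

```text
-180 30 [60.  60.8 61.4]
-165 27 [59.7 61.  62. ]
-150 26 [61.1 61.7 62.4]
-135 31 [61.7 62.4 63.3]
-120 28 [62.5 63.1 64.2]
-105 26 [63.  63.8 64.2]
-90 25 [63.5 64.5 65.3]
-75 30 [54.1 55.4 64.6]
-60 1 [55.1 55.1 55.1]
-45 0 
-30 0 
-15 4 [65.4 65.7 66.2]
0 25 [63.9 65.3 66.1]
15 27 [62.2 64.3 65.3]
30 22 [62.5 63.8 65.2]
45 14 [63.1 63.8 64.4]
60 21 [61.8 62.9 63.9]
75 29 [61.  62.2 63.2]
90 33 [61.2 61.8 62.8]
105 32 [60.5 61.5 62.2]
120 35 [60.2 60.8 61.8]
135 28 [59.9 60.3 61.2]
150 31 [59.5 60.3 61.3]
165 33 [59.7 60.4 61.4]
```

View pics/l3.png

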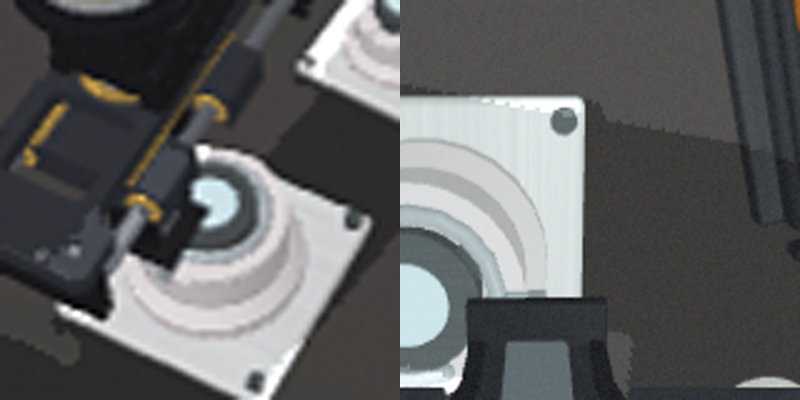

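The right half (wrist) shows the ring tilted, its end near (505,270) raised by about 5 mm but still below the lip's edge. The stub and collar hide the rest, so I keep pulling.

Run:
```python
from h import *
e=np.array([np.cos(YN),np.sin(YN)]); C=np.array([.5493,-.0427])
q=C+.0418*e
pk=0
for i in range(1,9):
    F=get_obs()['wrist_force'][2]
    h=move_l([*q,.1149+.0007*i],vel=.006,until_force=max(3,20+F)); o=st()
    pk=min(pk,o['wrist_force'][2])
    if h or o['wrist_force'][2]<-17: print('stop',h);break
    if pk<-5 and o['wrist_force'][2]>pk/2: print('snap?');break
```

```text
t17.35 [ 0.5904 -0.0508  0.1157] F [0.17 0.12 0.29] w0.0160 ff45.0
t17.62 [ 0.5904 -0.0508  0.1164] F [ 0.35 -0.33 -0.24] w0.0158 ff45.0
t17.88 [ 0.5904 -0.0507  0.1171] F [ 0.12  0.94 -1.53] w0.0159 ff45.0
t18.15 [ 0.5903 -0.0508  0.1177] F [-0.3  -0.06 -1.33] w0.0158 ff45.0
t18.42 [ 0.5903 -0.0507  0.1184] F [-0.29  0.01 -0.26] w0.0155 ff45.0
t18.68 [ 0.5903 -0.0507  0.1191] F [-0.36  0.21 -0.82] w0.0155 ff45.0
t18.95 [ 0.5903 -0.0507  0.1198] F [ 0.3   0.26 -1.14] w0.0155 ff45.0
t19.22 [ 0.5904 -0.0508  0.1206] F [-0.38  0.62 -0.57] w0.0156 ff45.0
```

```bash
cat >> h.py <<'E'
def prof(s,C=np.array([.5493,-.0427]),lo=25,hi=29):
    vv,uu=np.mgrid[0:384,0:512]; P=pts(s,np.c_[uu.ravel(),vv.ravel()])[s['d'].ravel()>0]; d=P[:,:2]-C; r=np.hypot(*d.T)*1e3; az=np.degrees(np.arctan2(d[:,1],d[:,0])); z=P[:,2]*1e3
    print([(a,int(m.sum()),np.percentile(z[m],[10,50,90]).round(1).tolist()) for a in range(-180,180,15) for m in [(az>=a)&(az<a+15)&(r>lo)&(r<hi)&(z<85)] if m.any()])
    return P
E
python3 - <<'E'
from h import *
prof(snap('wrist','w4')); t=snap('top','t4'); prof(t)
s=load('w4')
B=s['im'][90:250,180:340]
cv2.imwrite('pics/l4.png',cv2.resize(B,(560,560),interpolation=cv2.INTER_CUBIC)[:,:,::-1])
E
```

```text
[(-180, 33, [59.4, 60.5, 61.2]), (-165, 31, [59.8, 60.8, 61.4]), (-150, 34, [60.9, 61.6, 62.6]), (-135, 36, [62.0, 62.9, 63.8]), (-120, 34, [62.5, 64.0, 64.6]), (-105, 37, [64.7, 65.5, 66.2]), (-90, 34, [65.6, 67.0, 68.1]), (-75, 26, [54.6, 65.4, 67.7]), (-60, 5, [67.5, 69.2, 69.6]), (-30, 2, [49.4, 49.7, 49.9]), (-15, 40, [49.4, 50.4, 71.5]), (0, 67, [50.8, 70.6, 72.1]), (15, 85, [54.2, 69.4, 71.7]), (30, 90, [54.5, 69.1, 71.1]), (45, 84, [54.2, 68.5, 70.2]), (60, 78, [54.4, 67.3, 69.0]), (75, 55, [54.1, 66.6, 67.9]), (90, 48, [55.4, 65.2, 66.3]), (105, 41, [63.0, 64.0, 64.7]), (120, 39, [61.6, 62.5, 63.6]), (135, 38, [60.3, 61.3, 62.3]), (150, 37, [59.9, 60.7, 61.5]), (165, 34, [59.5, 60.2, 61.0])]
[]
```

View pics/l4.png

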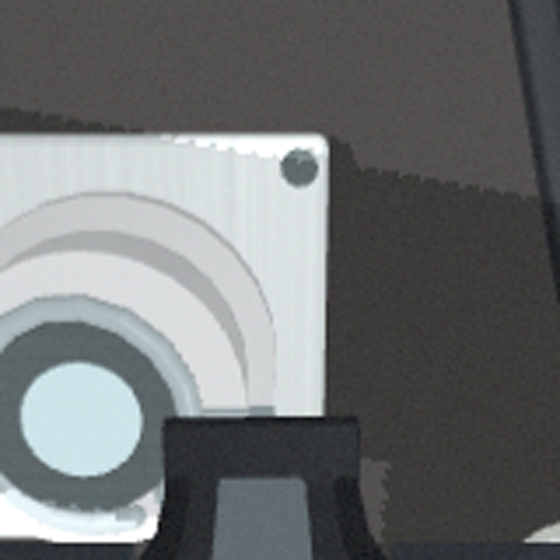

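Run:
```python
from h import *
e=np.array([np.cos(YN),np.sin(YN)]); C=np.array([.5493,-.0427])
q=C+.0418*e
move_l([*q,.1175],vel=.01,until_force=3); sleep(.1); st(); prof(snap('wrist','w5'))
```

```text
t19.87 [ 0.5904 -0.0507  0.1175] F [ 0.51 -0.73 -1.04] w0.0155 ff45.0
[(-180, 34, [59.6, 60.5, 61.2]), (-165, 30, [60.2, 60.8, 61.6]), (-150, 32, [60.8, 61.7, 62.2]), (-135, 35, [61.9, 62.5, 63.3]), (-120, 36, [62.6, 64.0, 65.1]), (-105, 36, [64.1, 65.7, 66.2]), (-90, 43, [57.8, 66.5, 67.8]), (-75, 24, [54.6, 65.7, 67.7]), (-60, 4, [68.1, 68.8, 70.2]), (-15, 31, [49.4, 50.3, 68.7]), (0, 73, [50.6, 70.2, 71.7]), (15, 85, [54.2, 68.9, 71.7]), (30, 88, [53.9, 68.9, 70.7]), (45, 88, [54.2, 68.4, 70.0]), (60, 73, [54.1, 67.4, 68.7]), (75, 66, [54.3, 66.2, 67.3]), (90, 47, [55.3, 65.0, 66.1]), (105, 42, [63.0, 63.7, 64.9]), (120, 39, [61.7, 62.6, 63.4]), (135, 41, [61.0, 61.6, 62.3]), (150, 37, [59.8, 60.7, 61.5]), (165, 35, [59.5, 60.5, 61.2])]
```

The ring stays up on the stub with the foot lowered, so it is free. Now I back the pick out and re-hang it.

Run:
```python
from h import *
e=np.array([np.cos(YN),np.sin(YN)]); C=np.array([.5493,-.0427])
q=C+.058*e
print(move_l([*q,.1175],vel=.03,until_force=4)); st()
move_l([*q,.19],vel=.12)
prof(snap('wrist','w6'))
move_ptp([*G,.19],down(YR+np.pi/2)); move_l([*G,.092],vel=.1); sleep(.2); st()
print(move_l([*G,.0805],vel=.02,until_force=3)); st()
```

```text
False
t20.61 [ 0.6062 -0.0539  0.1173] F [ 0.36  0.46 -0.71] w0.0161 ff45.0
[(-180, 21, [59.6, 60.4, 60.8]), (-165, 21, [60.1, 60.9, 61.6]), (-150, 22, [61.2, 61.9, 62.4]), (-135, 22, [61.5, 62.5, 63.4]), (-120, 24, [62.5, 63.9, 64.6]), (-105, 24, [64.4, 65.2, 66.6]), (-90, 26, [55.3, 66.6, 67.5]), (-75, 16, [54.7, 64.5, 66.6]), (-60, 21, [68.5, 69.6, 70.4]), (-45, 24, [69.1, 70.4, 70.9]), (-30, 36, [49.8, 70.4, 71.9]), (-15, 44, [49.5, 70.1, 71.4]), (0, 47, [50.5, 69.8, 71.8]), (15, 50, [54.4, 69.3, 71.8]), (30, 52, [54.5, 69.4, 71.3]), (45, 48, [54.6, 68.2, 69.7]), (60, 44, [54.2, 67.5, 68.9]), (75, 34, [54.6, 66.4, 67.7]), (90, 27, [60.5, 65.2, 66.4]), (105, 26, [63.0, 63.8, 64.6]), (120, 24, [61.9, 62.7, 63.6]), (135, 25, [60.6, 61.3, 62.5]), (150, 25, [59.4, 61.1, 62.0]), (165, 20, [60.2, 60.7, 61.2])]
t23.75 [ 0.4636 -0.2686  0.0927] F [-0.81 -0.06 -0.06] w0.0160 ff45.0
True
t24.22 [ 0.4632 -0.2683  0.0835] F [-1.07  1.25  4.61] w0.0160 ff45.0
```

Run:
```python
from h import *
open_jaws(); move_l([*G,.165],vel=.08); st()
move_ptp([.52,-.05,.21],down(0)); sleep(.2); s=snap('wrist','w7'); st()
P=prof(s)
c=np.array([.462,-.268])
m=(P[:,2]>.1)&(np.hypot(*(P[:,:2]-c).T)<.03)
if m.sum()>20: print('pick',P[m].mean(0),cv2.minAreaRect((P[m][P[m][:,2]>.12][:,:2]*1e3).astype(np.float32)))
# steel pixels: ring points above shoulder
d=P[:,:2]-[.5493,-.0427]; r=np.hypot(*d.T)
m=(P[:,2]>.0575)&(r<.036)&(r>.0245)
np.save('pics/ring.npy',P[m]); q=P[m]; (cx,cy),rr=cv2.minEnclosingCircle((q[:,:2]*1e3).astype(np.float32)); print(cx,cy,rr,m.sum())
A=np.c_[q[:,:2]-[.5493,-.0427],np.ones(len(q))]; print('plane',np.linalg.lstsq(A,q[:,2],rcond=None)[0])
u=cv2.projectPoints(np.array([[.5493,-.0427,.06]]),cv2.Rodrigues(s['T'][:3,:3].T)[0],-s['T'][:3,:3].T@s['T'][:3,3],s['K'],s['D'])[0].ravel().astype(int)
print(u);cv2.imwrite('pics/l7.png',cv2.resize(s['im'][u[1]-60:u[1]+60,u[0]-60:u[0]+60],(480,480),interpolation=cv2.INTER_CUBIC)[:,:,::-1])
```

```text
t26.72 [ 0.4628 -0.268   0.1642] F [-0.44  0.52  0.08] w0.0872 ff0.0
t28.90 [ 0.52   -0.0502  0.2099] F [-1.66  0.96  0.24] w0.0871 ff0.0
[(-180, 21, [59.7, 60.2, 60.9]), (-165, 21, [60.3, 60.9, 62.0]), (-150, 23, [60.4, 61.5, 62.5]), (-135, 21, [62.2, 63.3, 64.0]), (-120, 23, [62.9, 63.7, 65.2]), (-105, 22, [64.6, 65.2, 66.2]), (-90, 23, [66.4, 67.0, 67.9]), (-75, 25, [53.8, 55.3, 66.7]), (-60, 26, [62.2, 69.2, 70.6]), (-45, 30, [55.1, 70.0, 71.0]), (-30, 40, [49.4, 69.9, 71.8]), (-15, 36, [49.6, 70.8, 72.0]), (0, 39, [50.0, 71.1, 72.1]), (15, 31, [54.6, 70.0, 71.4]), (30, 29, [68.6, 70.0, 71.3]), (45, 26, [67.9, 69.6, 70.6]), (60, 24, [66.5, 68.1, 69.5]), (75, 22, [66.0, 67.0, 68.0]), (90, 21, [64.2, 65.6, 66.9]), (105, 23, [62.8, 64.2, 65.1]), (120, 22, [61.8, 62.8, 63.5]), (135, 22, [60.4, 61.3, 62.6]), (150, 20, [59.9, 60.9, 61.5]), (165, 22, [59.9, 60.5, 60.8])]
pick [ 0.47024794 -0.26495994  0.10851665] ((0.0, 0.0), (0.0, 0.0), 0.0)
549.1405029296875 -42.70470428466797 35.98765563964844 7731
plane [-1.45394484 -0.03897588  0.2853337 ]
[247 154]
```

View pics/l7.png

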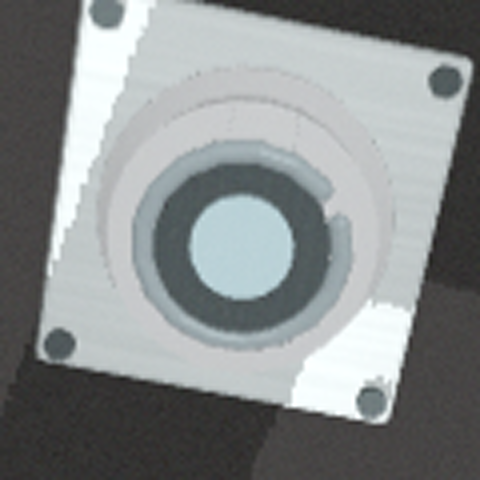

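The ring lies freed and tilted on the stub with its split at about (338,205), and the lip and slot side is high. I'll grip across its outside where it is nearly level (azimuth 72°/-108°, clear of the split end).

Run:
```python
from h import *
s=load('top0'); vv,uu=np.mgrid[0:384,0:512]; P=pts(s,np.c_[uu.ravel(),vv.ravel()])[s['d'].ravel()>0]
m=(P[:,2]>.012)&(P[:,2]<.02)&(np.hypot(*(P[:,:2]-[.528,.268]).T)<.12); print('tray',cv2.minAreaRect((P[m][:,:2]*1e3).astype(np.float32)))
C=[.5493,-.0427]; y=down(np.radians(-18))
move_ptp([*C,.12],y); move_l([*C,.075],vel=.1); sleep(.1); st()
print(move_l([*C,.0582],vel=.03,until_force=3)); st()
close(10); st()
print(move_l([*C,.070],vel=.02,until_force=15)); st(); move_l([*C,.17],vel=.08); o=st()
s=snap('wrist','w8'); snap('scene','s8'); snap('top','t8')
cv2.imwrite('pics/l8.png',np.hstack([s['im'][100:380,100:420],load('s8')['im'][100:380,60:380]])[:,:,::-1])
```

```text
tray ((527.9376831054688, 265.939697265625), (151.73626708984375, 150.84169006347656), 81.79647827148438)
t30.07 [ 0.5502 -0.0429  0.0762] F [-0.04  0.07  0.26] w0.0870 ff0.0
False
t30.77 [ 0.5493 -0.0427  0.0581] F [-0.56  0.57  0.32] w0.0871 ff0.0
t31.41 [ 0.5495 -0.0426  0.0584] F [-0.04  0.56 -0.78] w0.0584 ff10.0
False
t32.15 [ 0.5492 -0.0427  0.07  ] F [1.04 0.76 0.3 ] w0.0584 ff10.0
t33.55 [ 0.5488 -0.0426  0.1692] F [-0.28 -1.38 -0.37] w0.0585 ff10.0
```

View pics/l8.png

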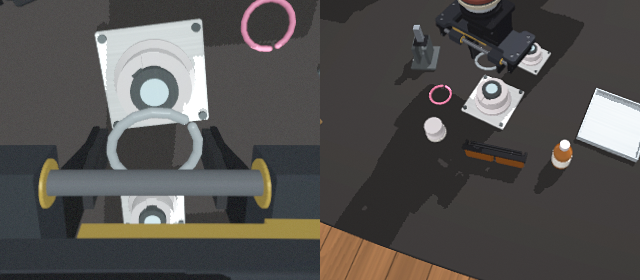

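The ring is held at (155,145) in the left half, and the right half shows the pick standing in its rack at (420,45). Next is the tray.

Run:
```python
from h import *
T=[.528,.266]; y=down(np.radians(-8.2))
move_ptp([*T,.15],y); move_l([*T,.04],vel=.1); sleep(.1); st()
print(move_l([*T,.010],vel=.025,until_force=2)); st()
open_jaws(); st(); move_l([*T,.17],vel=.1); sleep(.2); o=st()
s=snap('wrist','w9'); t=snap('top','t9'); c=snap('scene','s9')
P=pts(t,np.c_[np.mgrid[0:512,0:384].reshape(2,-1).T]); g=np.hypot(*(P[:,:2]-G).T)<.03
for lo,hi in((.12,.132),(.074,.08)):
    q=P[g&(P[:,2]>lo)&(P[:,2]<hi)]; print(len(q),q.mean(0).round(4) if len(q) else '',cv2.minAreaRect((q[:,:2]*1e3).astype(np.float32)) if len(q)>3 else '')
cv2.imwrite('pics/l9.png',np.hstack([s['im'][0:300,80:430],cv2.resize(c['im'][100:250,120:400],(560,300))])[:,:800,::-1])
```

```text
t36.23 [0.5287 0.2663 0.0409] F [-0.2  -0.11 -0.76] w0.0581 ff10.0
False
t37.58 [0.5282 0.2661 0.0102] F [1.21 0.24 0.2 ] w0.0582 ff10.0
t38.38 [0.528 0.266 0.01 ] F [0.43 0.99 0.45] w0.0868 ff0.0
t40.33 [0.5278 0.2659 0.1695] F [-0.03  0.81  0.37] w0.0867 ff0.0
92 [ 0.4618 -0.268   0.1262] ((462.1067199707031, -268.62274169921875), (15.663339614868164, 16.520896911621094), 15.272540092468262)
255 [ 0.4621 -0.2656  0.0767] ((465.7413330078125, -268.8706970214844), (43.6680908203125, 39.07544708251953), 11.886944770812988)
```

View pics/l9.png

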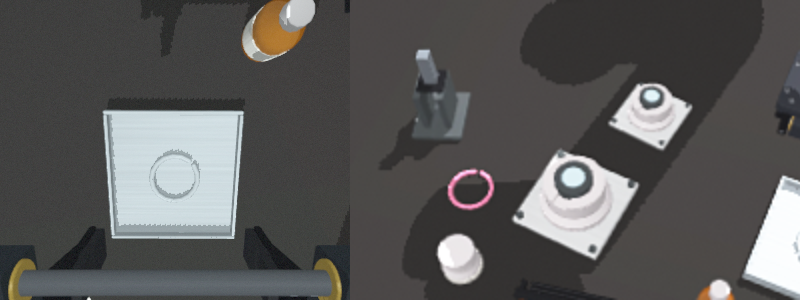

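The ring lies flat in the tray at (175,175). The pick hangs upright in its rack at (428,85), with its handle top at 126 mm and its yaw unchanged. Handing in.

```bash
python3 -c "
from cell import *
print(job_done())"
```

```text
the job is handed in; nothing more can be done
None
```

The job is handed in at about 40 s on the robot's clock: the ring was freed with the pick and lies in the steel tray, the pick hangs upright in its rack, and the bottle, jar and goggles were not touched. The highest forces I read with the pick were about 6.5 N on the slot floor (limit 8 N) and about 3 N on the ring; both were sampled between moves.

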